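Gather the knobbed canisters into the pantry caddy

ROBOT

A 6-joint arm with a two-finger parallel gripper is mounted at the origin on the work surface. World frame = base frame: x ahead of the robot, y to its left, z up, the work surface at z = 0. Lengths are in m, angles in rad, forces in N, time in s.
With the tool pointing down it reaches from about 0.35 to 0.775 m from the base axis. Payload 7.3 kg.
Tool frame: the origin (TCP) lies on the centre line of the jaws, within the pads' length; the fingertips stand 17 mm ahead of it and the grasp point (between the pads) lies 2 mm behind it; z points along the fingers, y is the line along which they close (so a half turn about z gives the same grasp; the last joint's range is limited). The gripper opens to 92 mm and grips with 3 to 60 N. Pads are 19 mm wide; open, the fingers measure 130 mm over their backs; the gripper's body (75 mm by 190 mm) begins 47 mm behind the grasp point.
Start: joints at [1.106, 0.342, 1.524, -0, 1.275, -0.146], TCP at [0.165, 0.499, 0.244] pointing down, gripper open.
Joint ranges: [-2.53, 2.53], [-0.77, 2.02], [0.04, 2.7], [-1, 4.14], [0.28, 2.66], [-3.11, 3.11]. Speed limits (rad/s): [2.57, 2.57, 3.14, 3.14, 3.14, 3.14].

INTERFACE

Orientations are given as a unit quaternion [x, y, z, w].
In Python, from plant import observe, snapshot, job_done gives the robot as it stands. The module is installed in compiled form; this text tells all that it offers.
- The arm moves only by the tool nudge_tcp, called after "Request:" as a command line: name --pt "numbers of a row" for each row, then --argument value for the rest. Schema: {"type":"object","properties":{"ticks":{"type":"array","items":{"type":"array","items":{"type":"number"},"minItems":7,"maxItems":7},"minItems":1,"maxItems":10},"grip_n":{"type":"number"},"only":{"type":"string"},"quiet":{"type":"boolean"},"lines":{"type":"string"}},"required":["ticks"],"additionalProperties":false}. ticks is a list of rows, 1 to 10 of them, each of 7 numbers: dx, dy, dz in fractions of the full range, 1 being 0.8 m, then a rotation vector rx, ry, rz in parts of the range, where 1.0 means pi/2 rad, then the finger opening in m; each row is the pose to reach, as a shift and turn from the pose commanded when the call began, along the tool's axes at that moment; what a row does not reach only later rows make up. A row lasts 1/12 s, in which the tool goes at most 0.0417 m and 0.125 rad, less where a joint would pass 70% of its speed; a pose out of reach is approached as far as the arm can. The fingers move at their own pace and stop on an object; grip_n is the grip in N (left out, the last holds). Time passes only in rows, so rows that do not move let the fingers close. The tool returns the time, the measured TCP pose, the force, the opening and the grip force at its end. only (a regular expression) keeps the lines of the reply that match it, lines (a string "A,B") keeps lines A to B, and quiet returns only ok. A shift or turn number past 1, either way, is cut back to 1. Input that does not fit is refused with a message, and nothing moves.
- observe(): the state, without advancing time (a new reading comes with each control period).
- snapshot(name): name is "side" or "top"; returns a dict with "frame" (400x640x3 uint8, red, green, blue), "vertical_fov" (degrees; the focal length in pixels is half the picture's height over the tangent of half this angle, whatever the lens; pixels are square), "cx", "cy" (the principal point, pixels), "R" (3x3) and "t" (3): a world point X has camera coordinates R X + t. Camera axes: x right, y down, z forward; pixel columns grow to the right and rows downward; lengths in m; the calibration is good to about 2 mm. A picture is of the moment at which its call begins. There is no depth.
- job_done(): hands the job in; it is judged then, once.
The state is a dict: "t": time; "joint_positions": joint angles; "qd": joint speeds; "effort": joint torques, N m; "tcp_pos": TCP position; "orientation": TCP orientation; "force": force on the tool from outside, world axes, zero at the start; "wrist_torque": the same for the moment, N m; "finger_gap": finger opening in m; "gripper_force": force on a finger pad.
Only numpy, scipy, OpenCV 4.12 (cv2) and the standard library are available. Lean on these libraries where they do the work, as an engineer would, in place of code of your own. Each camera call takes 0.05 s, during which the arm holds its last target. There are 200 camera calls.

TASK

Put the four metal canisters that have a knob on the lid into the wooden caddy, each upright and fully down in the recess made for its shape and size. Set them down rather than dropping them, and leave the two flat-lidded look-alikes standing where they are.

Things in the scene. Friction and masses are not known exactly. Their poses are not given: they have to be found in the camera images.
- big_round: Metal canister with a knob on its lid, round, 64 mm in diameter: straight-sided metal body 66 mm high, lid up to 72 mm (overhangs the body by 1 mm), then a black knob 22 mm in diameter up to 88 mm. Loose, about 0.2 kg. Origin: centre of the underside, z up.
- small_round: Metal canister with a knob on its lid, round, 46 mm in diameter: straight-sided metal body 66 mm high, lid up to 72 mm (overhangs the body by 1 mm), then a black knob 22 mm in diameter up to 88 mm. Loose, about 0.2 kg. Origin: centre of the underside, z up.
- square: Metal canister with a knob on its lid, square, 50 by 50 mm: straight-sided metal body 66 mm high, lid up to 72 mm (overhangs the body by 1 mm), then a black knob 22 mm in diameter up to 88 mm. Loose, about 0.2 kg. Origin: centre of the underside, z up.
- oblong: Metal canister with a knob on its lid, oblong, 66 mm along its own x by 34 mm along its own y: straight-sided metal body 66 mm high, lid up to 72 mm (overhangs the body by 1 mm), then a black knob 22 mm in diameter up to 88 mm. Loose, about 0.2 kg. Origin: centre of the underside, z up.
- plain_round: Look-alike: metal canister with a flat lid and no knob, round, 64 mm in diameter: straight-sided metal body 66 mm high, lid up to 72 mm (overhangs the body by 1 mm), nothing above. To be left where it stands. Loose, about 0.2 kg. Origin: centre of the underside, z up.
- plain_square: Look-alike: metal canister with a flat lid and no knob, square, 50 by 50 mm: straight-sided metal body 66 mm high, lid up to 72 mm (overhangs the body by 1 mm), nothing above. To be left where it stands. Loose, about 0.2 kg. Origin: centre of the underside, z up.
- well_big_round: Fixed wooden block 100 x 100 x 24 mm with a round recess 80 mm in diameter, centred, 18 mm deep, open above; one of four side by side (2 x 2, 104 mm apart, parallel) in a dark wooden tray, the caddy (220 mm square, rim 22 mm high). Origin: centre of the block's underside, 5 mm above the table, z up; recess floor 6 mm, block top 24 mm above it.
- well_small_round: Fixed wooden block 100 x 100 x 24 mm with a round recess 62 mm in diameter, centred, 18 mm deep, open above; one of four side by side (2 x 2, 104 mm apart, parallel) in a dark wooden tray, the caddy (220 mm square, rim 22 mm high). Origin: centre of the block's underside, 5 mm above the table, z up; recess floor 6 mm, block top 24 mm above it.
- well_square: Fixed wooden block 100 x 100 x 24 mm with a square recess 66 by 66 mm, sides along its x and y, centred, 18 mm deep, open above; one of four side by side (2 x 2, 104 mm apart, parallel) in a dark wooden tray, the caddy (220 mm square, rim 22 mm high). Origin: centre of the block's underside, 5 mm above the table, z up; recess floor 6 mm, block top 24 mm above it.
- well_oblong: Fixed wooden block 100 x 100 x 24 mm with an oblong recess 82 mm along its own x by 50 mm along its own y, centred, 18 mm deep, open above; one of four side by side (2 x 2, 104 mm apart, parallel) in a dark wooden tray, the caddy (220 mm square, rim 22 mm high). Origin: centre of the block's underside, 5 mm above the table, z up; recess floor 6 mm, block top 24 mm above it.

How it is judged:
By the outcome, as a careful person would: the job done as asked, in the order asked, and still so for the second after the job is handed in, with the robot touching nothing.
It also fails if it takes over 120 s, if anything falls off the work surface, if the arm or the gripper's body presses on something with over 40 N, if the wrist force passes 120 N, or if a joint passes its speed limit or range.

## Working session

There is one attempt and no reset: what is moved stays moved. The work goes in short steps, Python scripts to look and compute and a tool call to move; the robot and the scene stay as the last step left them, time stands still between calls to the robot, and variables do not carry over. Pictures are saved under pics/ and viewed, at most 14 in all, crops included, and the job is handed in when it is done.

```bash
mkdir -p pics; python3 - <<'E'
from plant import *
import cv2
o=observe();print(o['t'],o['tcp_pos'],o['orientation'],o['finger_gap'])
for n in('top','side'):
    s=snapshot(n);cv2.imwrite(f'pics/{n}0.png',s['frame'][:,:,::-1]);print(n,s['vertical_fov'],s['cx'],s['cy'],s['R'],s['t'])
E
```

```text
0.0 [0.16433573 0.49820941 0.24303418] [ 1.58717969e-01  9.87323647e-01 -7.49112151e-04 -2.48929492e-04] 0.0920567092150045
top 54.3850196319938 315.26128213943025 205.6333266975826 [[ 0.01948199 -0.99967365 -0.01652405]
 [-0.98673129 -0.01656001 -0.16151508]
 [ 0.16118873  0.01945144 -0.9867319 ]] [-0.00833478  0.53579905  0.99483655]
side 51.70578595012458 317.68177878038136 206.73844662865528 [[ 0.99434659 -0.1055777   0.01132247]
 [-0.07121867 -0.7422117  -0.66637054]
 [ 0.07875754  0.6617969  -0.74553478]] [-0.55718406  0.05787301  1.09641862]
```

View pics/top0.png

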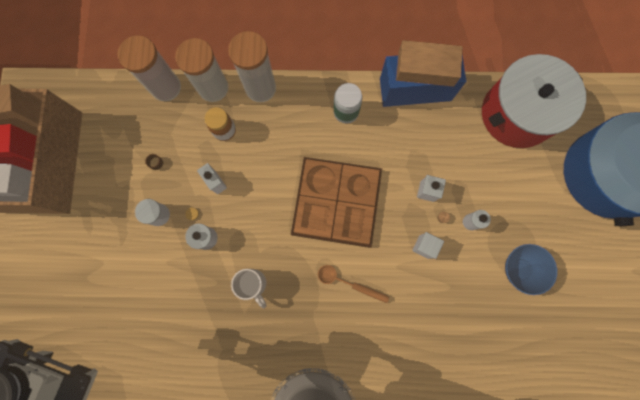

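View pics/side0.png

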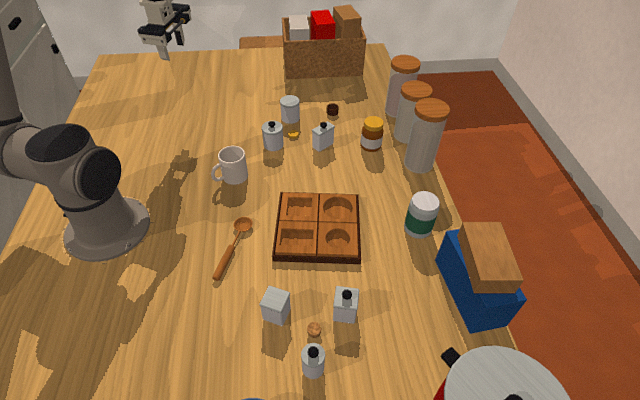

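```bash
cat > h.py <<'E'
import numpy as np,cv2
from plant import observe,snapshot
from scipy.spatial.transform import Rotation as Rn
def cam(n):
    s=snapshot(n);s['f']=200/np.tan(np.radians(s['vertical_fov']/2));return s
def ray(s,u,v,z):
    d=s['R'].T@np.array([(u-s['cx'])/s['f'],(v-s['cy'])/s['f'],1]);c=-s['R'].T@s['t']
    return (c+d*(z-c[2])/d[2])
def proj(s,X):
    p=s['R']@np.array(X)+s['t'];return s['f']*p[:2]/p[2]+[s['cx'],s['cy']]
E
python3 - <<'E'
from h import *
t=cam('top')['frame'][:,:,::-1];s=cam('side')['frame'][:,:,::-1]
def c(f,x,y,w,h,k): return cv2.resize(f[y:y+h,x:x+w],None,fx=k,fy=k,interpolation=cv2.INTER_CUBIC)
cv2.imwrite('pics/c1.png',np.vstack([np.hstack([c(t,130,160,100,75+15,4),c(t,410,170,100,90,4)]),]))
cv2.imwrite('pics/c2.png',c(t,285,150,105,105,5.7))
cv2.imwrite('pics/c3.png',np.hstack([c(s,250,85,100,75,4),c(s,255,280,110,105,4)[:300]]) )
E
```

```text
(no output)
```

View pics/c1.png

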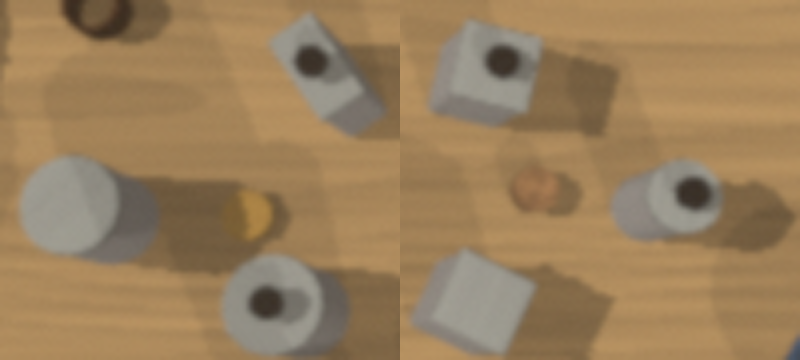

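View pics/c2.png

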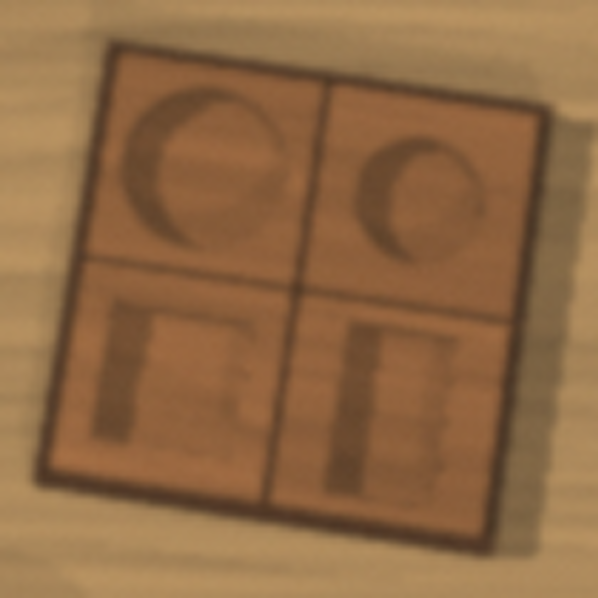

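```bash
python3 - <<'E'
from h import *
T=cam('top');S=cam('side')
print('camC',-T['R'].T@T['t'],-S['R'].T@S['t'])
boxT=dict(oblong=(196,160,32,37),big_round=(183,221,36,30),square=(416,172,32,33),small_round=(462,207,32,26),plain_round=(134,196,38,32),plain_square=(411,229,36,33))
for n,(x,y,w,h) in boxT.items():
    f=T['frame'][y:y+h,x:x+w];hsv=cv2.cvtColor(f,cv2.COLOR_RGB2HSV)
    g=cv2.resize(f,None,fx=8,fy=8,interpolation=cv2.INTER_CUBIC);H=cv2.cvtColor(g,cv2.COLOR_RGB2HSV)
    dif=(g[:,:,0].astype(int)-g[:,:,2])
    m=((dif<32)&(H[:,:,2]>138)).astype(np.uint8)
    cs,_=cv2.findContours(m,cv2.RETR_EXTERNAL,cv2.CHAIN_APPROX_NONE);c=cv2.convexHull(max(cs,key=cv2.contourArea))
    W=np.array([ray(T,(p[0][0]+.5)/8-.5+x,(p[0][1]+.5)/8-.5+y,.072)[:2] for p in c],np.float32)*1000
    r=cv2.minAreaRect(W);cc=cv2.minEnclosingCircle(W)
    k=(H[:,:,2]<75).astype(np.uint8);M=cv2.moments(k,True);kn=None
    if M['m00']>300: kn=ray(T,(M['m10']/M['m00']+.5)/8-.5+x,(M['m01']/M['m00']+.5)/8-.5+y,.088)*1000
    print(n,'rect',np.round(r[0],1),np.round(r[1],1),round(r[2],1),'circ',np.round(cc[0],1),round(cc[1],1),'knob',kn)
print('side knobs')
for n,(x,y,w,h) in dict(oblong=(315,120,16,14),big_round=(265,117,14,14),square=(338,287,18,18),small_round=(304,344,18,18)).items():
    g=cv2.resize(S['frame'][y:y+h,x:x+w],None,fx=8,fy=8,interpolation=cv2.INTER_CUBIC)
    k=(g.max(2)<75).astype(np.uint8);M=cv2.moments(k,True);u=(M['m10']/M['m00']+.5)/8-.5+x;v=(M['m01']/M['m00']+.5)/8-.5+y
    print(n,u,v,M['m00']/64,ray(S,u,v,.082)*1000)
q=lambda p,z:ray(T,(p[0]+.5)/5.7-.5+285,(p[1]+.5)/5.7-.5+150,z)*1000
for p in [(112,42),(552,105),(493,552),(38,482)]:print('rim',q(p,.022)[:2])
for p in [(298,290),(329,78),(266,508),(80,260),(515,320)]:print('gap',q(p,.029)[:2])
for p in [(207,167),(421,201)]: print('well',q(p,.029)[:2])
for p in [(317.5,222.5),(283.5,193.5),(359.5,194),(361,256),(275,257)]:print('sidecaddy',ray(S,*p,.027)[:2]*1000)
cv2.imwrite('pics/c4.png',cv2.resize(S['frame'][185:270,265:370,::-1],None,fx=5,fy=5,interpolation=cv2.INTER_CUBIC))
E
```

```text
camC [ 0.36849563 -0.01881023  1.06803886] [ 0.47180447 -0.74147864  0.86229179]
oblong rect [604.8 282.9] [67.  34.4] 37.3 circ [604.7 282.5] 36.3 knob [604.72967147 282.0370759   88.        ]
big_round rect [447.3 302.7] [64.1 61.7] 3.6 circ [447.5 302.2] 32.4 knob [447.36907078 300.40591191  88.        ]
square rect [ 582.6 -299.2] [61.5 64.2] 75.7 circ [ 582.6 -299.1] 42.4 knob [ 587.6060318  -305.84267576   88.        ]
small_round rect [ 503.  -411.5] [46.3 69.3] 6.2 circ [ 502.3 -411.8] 35.4 knob [ 504.35488035 -422.6961959    88.        ]
plain_round rect [509.8 440.4] [62.5 60.7] 33.1 circ [509.7 438.8] 32.7 knob None
plain_square rect [ 433.9 -287. ] [61.3 58.7] 64.3 circ [ 433.5 -287.2] 40.2 knob None
side knobs
oblong 323.13462247909496 124.80954869650762 31.765625 [606.74671085 286.49520434  82.        ]
big_round 271.4018983503154 123.99032629791364 32.203125 [448.31840993 305.04638096  82.        ]
square 346.54814083921895 294.3624065226423 75.21875 [ 589.06706871 -304.0150346    82.        ]
small_round 312.8127998560691 351.9039161202623 97.703125 [ 505.22820847 -421.4092454    82.        ]
rim [676.02795076  35.1477047 ]
rim [ 647.60470179 -178.70020851]
rim [ 431.47838868 -149.42945755]
rim [460.46659579  64.96120714]
gap [553.39270794 -56.57132273]
gap [657.5335365 -70.4242127]
gap [449.60140206 -42.70774231]
gap [566.20390003  47.47015267]
gap [ 540.67219227 -159.3399289 ]
well [612.60412825 -12.31528542]
well [ 597.55156736 -114.83766375]
sidecaddy [553.71000824 -55.13991435]
sidecaddy [470.30078229  58.38637199]
sidecaddy [681.48617711  36.32652015]
sidecaddy [ 648.83876874 -171.55797418]
sidecaddy [ 438.77081622 -153.91205903]
```

View pics/c3.png

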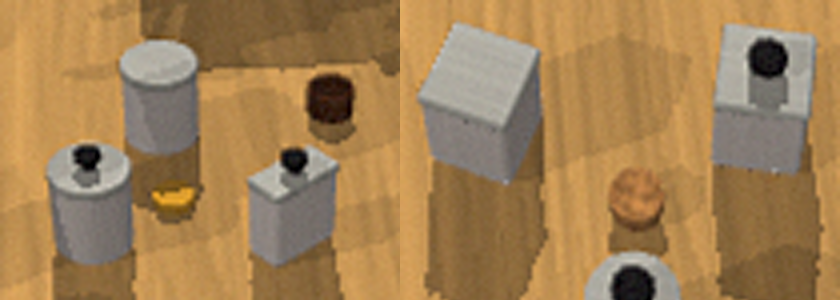

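View pics/c4.png

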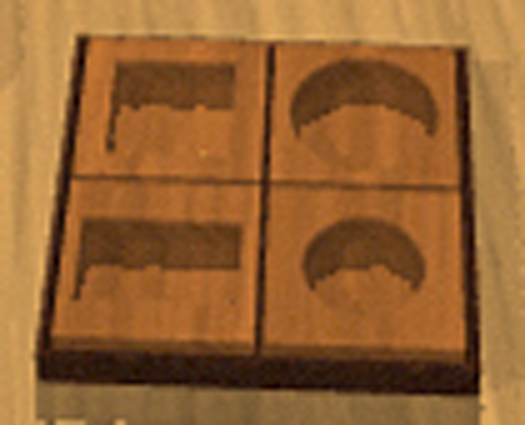

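The top view shows oblong at about (208,177), big_round (197,236), square (435,187), small_round (481,219) and the caddy at (337,201). The big round recess is top left, small round top right, square bottom left and oblong bottom right. Next I square the tool to the world axes.

The manual's scale: shifts go in shares of 0.8 m and turns go in shares of pi/2 rad. Converting my numbers, -0.32 rad is -0.2037.

Request:
nudge_tcp --pt "0 0 0 0 0 -0.0764 0.05" --pt "0 0 0 0 0 -0.1528 0.05" --pt "0 0 0 0 0 -0.2037 0.05" --pt "0 0 0 0 0 -0.2037 0.05" --grip_n 10

```text
t: 0.63
tcp_pos: [0.1645, 0.4985, 0.2436]
orientation: [-0.002, 1.0, -0.0, -0.0]
force: [0.1, -0.2, 0.4]
finger_gap: 0.0698
gripper_force: 0.0
```

```bash
python3 - <<'E'
from h import *
o=observe();print(o['tcp_pos'],Rn.from_quat(o['orientation']).as_matrix().round(3),o['joint_positions'])
T=cam('top')
# lid orientation of squares: brighter threshold
for n,(x,y,w,h) in dict(square=(416,172,32,33),plain_square=(411,229,36,33),small=(462,207,32,26)).items():
    g=cv2.resize(T['frame'][y:y+h,x:x+w],None,fx=8,fy=8,interpolation=cv2.INTER_CUBIC);d=g[:,:,0].astype(int)-g[:,:,2]
    for th in (150,155,160):
        m=((d<32)&(g.max(2)>th)).astype(np.uint8);cs,_=cv2.findContours(m,0,1);c=cv2.convexHull(max(cs,key=cv2.contourArea))
        W=np.array([ray(T,(p[0][0]+.5)/8-.5+x,(p[0][1]+.5)/8-.5+y,.072)[:2] for p in c],np.float32)*1000
        print(n,th,cv2.minAreaRect(W))
E
```

```text
[0.16451426 0.498516   0.24364145] [[-1.    -0.004 -0.   ]
 [-0.004  1.    -0.   ]
 [ 0.    -0.    -1.   ]] [ 1.10599513e+00  3.42104692e-01  1.52422780e+00 -1.28663712e-05
  1.27540402e+00 -4.68806788e-01]
square 150 ((589.1701049804688, -304.33770751953125), (49.47395706176758, 49.275230407714844), 76.22025299072266)
square 155 ((579.1048583984375, -290.8375549316406), (41.29643630981445, 27.11736488342285), 43.45909118652344)Traceback (most recent call last):
  File "<stdin>", line 8, in <module>
ValueError: max() iterable argument is empty
```

Converted, -0.28 m is -0.35, -0.245 m is -0.3063.

Request:
nudge_tcp --pt "-0.0438 -0.0213 0 0 0 0 0.05" --pt "-0.0875 -0.0438 0 0 0 0 0.05" --pt "-0.1313 -0.065 0 0 0 0 0.05" --pt "-0.175 -0.0875 0 0 0 0 0.05" --pt "-0.2188 -0.1088 0 0 0 0 0.05" --pt "-0.2625 -0.13 0 0 0 0 0.05" --pt "-0.3063 -0.1513 0 0 0 0 0.05" --pt "-0.35 -0.1725 0 0 0 0 0.05" --pt "-0.35 -0.1725 0 0 0 0 0.05"

```text
t: 1.43
tcp_pos: [0.4504, 0.3575, 0.2432]
orientation: [0.004, 1.0, -0.001, 0.001]
force: [-0.4, -0.2, 0.2]
finger_gap: 0.0498
gripper_force: 0.0
```

Request:
nudge_tcp --pt "-0.0438 -0.0213 0 0 0 0 0.05" --pt "-0.0875 -0.0438 0 0 0 0 0.05" --pt "-0.1313 -0.065 0 0 0 0 0.05" --pt "-0.175 -0.0875 0.025 0 0 0 0.05" --pt "-0.1988 -0.0988 0.0625 0 0 0 0.05" --pt "-0.1994 -0.0988 0.1 0 0 0 0.05" --pt "-0.1994 -0.0988 0.1313 0 0 0 0.05" --pt "-0.1994 -0.0988 0.1313 0 0 0 0.05" --pt "-0.1994 -0.0988 0.1313 0 0 0 0.05"

```text
t: 2.18
tcp_pos: [0.6034, 0.2822, 0.1377]
orientation: [0.0, 1.0, -0.0, -0.002]
force: [-0.8, 0.9, 0.2]
finger_gap: 0.0502
gripper_force: 0.0
```

```bash
python3 - <<'E'
from h import *
S=cam('side');T=cam('top')
k=4
cv2.imwrite('pics/g1.png',np.hstack([cv2.resize(S['frame'][70:170,270:370,::-1],None,fx=4,fy=4),cv2.resize(T['frame'][120:220,160:260,::-1],None,fx=4,fy=4)]))
E
```

```text
(no output)
```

View pics/g1.png

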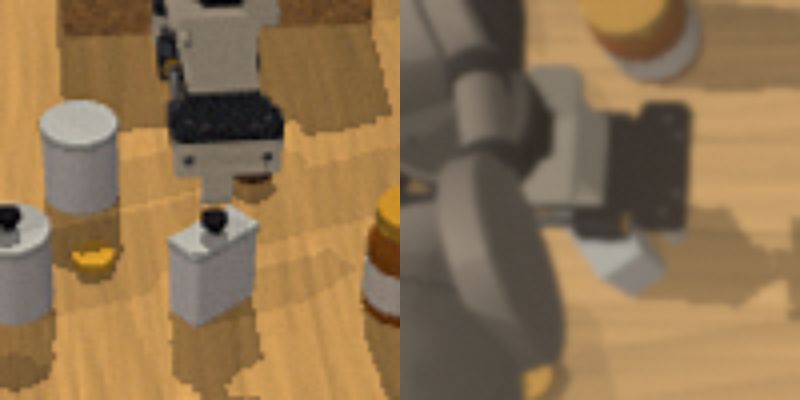

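The tool is over the oblong's knob: side crop (213,222), fingers just above it. Next I descend and grip.

Converted, 0.046 m is 0.0575, 0.045 m is 0.0563.

Request:
nudge_tcp --pt "-0.0013 0.0013 0.025 0 0 0 0.05" --pt "-0.0013 0.0013 0.0438 0 0 0 0.05" --pt "-0.0013 0.0013 0.0563 0 0 0 0.05" --pt "-0.0013 0.0013 0.0575 0 0 0 0.05" --pt "-0.0013 0.0013 0.0575 0 0 0 0.05" --grip_n 25

```text
t: 2.7
tcp_pos: [0.6056, 0.2835, 0.0938]
orientation: [-0.001, 1.0, 0.0, 0.001]
force: [0.1, -0.4, 0.3]
finger_gap: 0.0498
gripper_force: 0.0
```

Request:
nudge_tcp --pt "0 0 0 0 0 0 0.01" --pt "0 0 0 0 0 0 0.01" --pt "0 0 0 0 0 0 0.01" --pt "0 0 0 0 0 0 0.01" --pt "0 0 0 0 0 0 0.01" --pt "0 0 0 0 0 0 0.01" --pt "0 0 0 0 0 0 0.01" --grip_n 25

```text
t: 3.28
tcp_pos: [0.6056, 0.2833, 0.0931]
orientation: [-0.001, 1.0, 0.0, 0.0]
force: [-0.5, 0.3, 2.1]
finger_gap: 0.0201
gripper_force: 25.0
```

Converted, -0.13 m is -0.1625, -0.12 m is -0.15.

Request:
nudge_tcp --pt "0 0 -0.0125 0 0 0 0.01" --pt "0 0 -0.0375 0 0 0 0.01" --pt "0 0 -0.075 0 0 0 0.01" --pt "0 0 -0.1125 0 0 0 0.01" --pt "0 0 -0.15 0 0 0 0.01" --pt "0 0 -0.1625 0 0 0 0.01" --pt "0 0 -0.1625 0 0 0 0.01" --grip_n 25

```text
t: 3.87
tcp_pos: [0.6064, 0.2834, 0.2262]
orientation: [-0.001, 1.0, 0.001, 0.003]
force: [-0.5, -0.1, -1.6]
finger_gap: 0.0199
gripper_force: 25.0
```

```bash
python3 - <<'E'
from h import *
S=cam('side')
cv2.imwrite('pics/g2.png',cv2.resize(S['frame'][40:190,220:400,::-1],None,fx=4,fy=4))
E
```

```text
(no output)
```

View pics/g2.png

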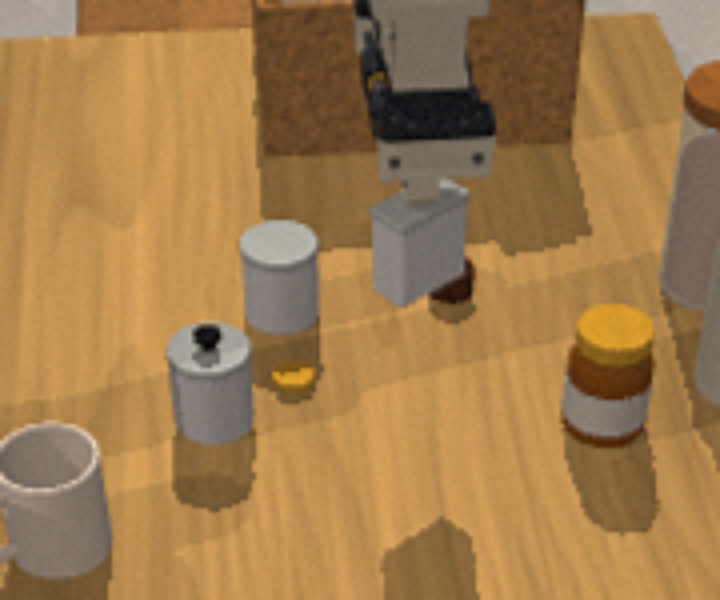

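The oblong hangs upright. Next I carry it to the oblong recess, turning it by 0.784 rad on the way.

Converted, -0.23 m is -0.2875, -0.22 m is -0.275, 0.784 rad is 0.4991.

Request:
nudge_tcp --pt "0.0075 -0.025 0 0 0 0.0509 0.01" --pt "0.0175 -0.0625 0 0 0 0.1146 0.01" --pt "0.0288 -0.1 0 0 0 0.1783 0.01" --pt "0.04 -0.1375 0 0 0 0.2419 0.01" --pt "0.0513 -0.175 0 0 0 0.3056 0.01" --pt "0.0625 -0.2125 0 0 0 0.3692 0.01" --pt "0.0725 -0.25 0 0 0 0.4329 0.01" --pt "0.08 -0.275 0 0 0 0.4775 0.01" --pt "0.0838 -0.2875 0 0 0 0.4991 0.01" --pt "0.0838 -0.2875 0 0 0 0.4991 0.01" --grip_n 25

```text
t: 4.75
tcp_pos: [0.5373, 0.0514, 0.2209]
orientation: [0.383, 0.924, -0.001, -0.002]
force: [0.9, -0.0, -2.1]
finger_gap: 0.0202
gripper_force: 25.0
```

```bash
python3 - <<'E'
from h import *
o=observe();R=Rn.from_quat(o['orientation']).as_matrix();print(R.T@(np.array([.495,-.1007,o['tcp_pos'][2]])-o['tcp_pos']),np.degrees(np.arctan2(R[1,1],R[0,1])))
E
```

```text
[-0.07765982 -0.13740993  0.00017868] 44.978150405063296
```

Converted, -0.137 m is -0.1713, -0.136 m is -0.17.

Request:
nudge_tcp --pt "-0.0138 -0.025 0 0 0 0 0.01" --pt "-0.0338 -0.0588 0 0 0 0 0.01" --pt "-0.0538 -0.095 0 0 0 0 0.01" --pt "-0.0738 -0.1313 0 0 0 0 0.01" --pt "-0.0888 -0.1575 0 0 0 0 0.01" --pt "-0.0963 -0.17 0 0 0 0 0.01" --pt "-0.0969 -0.1713 0 0 0 0 0.01" --pt "-0.0969 -0.1713 0 0 0 0 0.01" --grip_n 25

```text
t: 5.42
tcp_pos: [0.4972, -0.0979, 0.2221]
orientation: [0.381, 0.924, 0.0, -0.001]
force: [-0.1, 1.2, -2.4]
finger_gap: 0.0197
gripper_force: 25.0
```

```bash
cat > v.py <<'E'
from h import *
import sys
o=observe();R=Rn.from_quat(o['orientation']).as_matrix();print('yaw y',np.degrees(np.arctan2(R[1,1],R[0,1])))
if len(sys.argv)>2:
    print('delta tool',(R.T@(np.array([float(sys.argv[1]),float(sys.argv[2]),o['tcp_pos'][2]])-o['tcp_pos'])).round(4))
if len(sys.argv)>3:
    S=cam('side');cv2.imwrite(f'pics/{sys.argv[3]}.png',cv2.resize(S['frame'][140:290,240:400,::-1],None,fx=4,fy=4))
E
python3 v.py .495 -.1007 p1
```

```text
yaw y 45.17081461206683
delta tool [-0.0004 -0.0035 -0.    ]
```

View pics/p1.png

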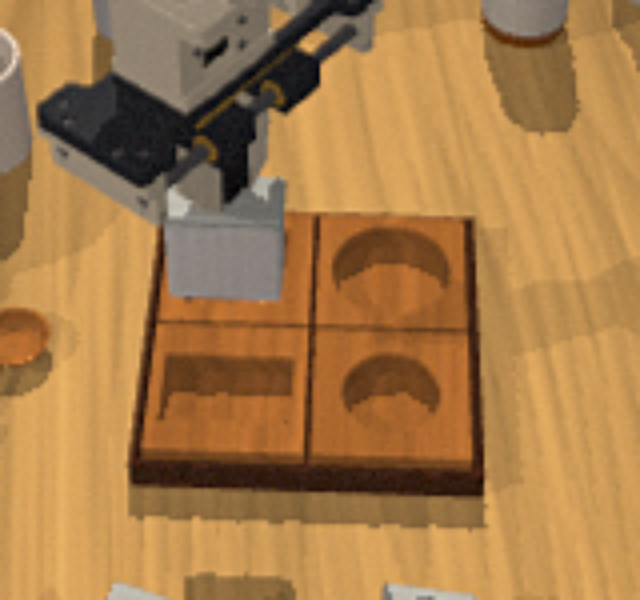

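Over the oblong recess, with yaw matching. I descend to just above the block and check again.

Request:
nudge_tcp --pt "0 0 0.025 0 0 0 0.01" --pt "0 0 0.0625 0 0 0 0.01" --pt "0 0 0.0938 0 0 0 0.01" --pt "0 0 0.1063 0 0 0 0.01" --pt "0 0 0.1063 0 0 0 0.01" --pt "0 0 0.1063 0 0 0 0.01" --grip_n 25

```text
t: 5.97
tcp_pos: [0.4975, -0.0979, 0.138]
orientation: [0.381, 0.925, 0.0, -0.0]
force: [-0.2, 0.0, -1.1]
finger_gap: 0.0204
gripper_force: 25.0
```

```bash
python3 v.py .495 -.1007
python3 - <<'E'
from h import *
T=cam('top')
cv2.imwrite('pics/p2.png',np.hstack([cv2.resize(cam('side')['frame'][170:280,255:375,::-1],None,fx=3.3,fy=3.3),cv2.resize(T['frame'][145:255,280:400,::-1],None,fx=3.3,fy=3.3)]))
E
```

```text
yaw y 45.23596826213882
delta tool [-0.0002 -0.0037 -0.    ]
```

View pics/p2.png

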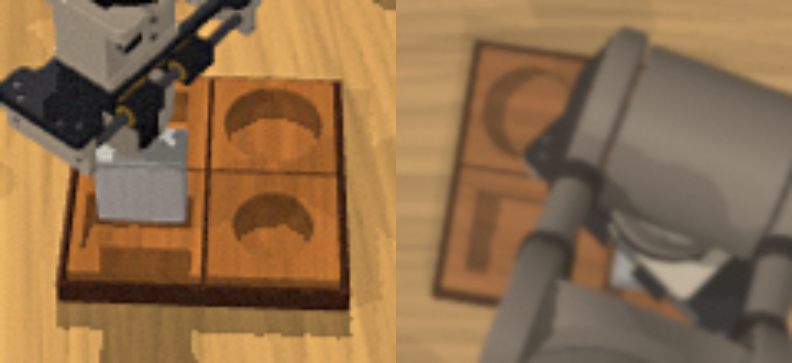

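The canister is in line with the recess (side crop about (142,190)). I correct y by 3.5 mm and lower.

Converted, 0.0335 m is 0.0419, 0.033 m is 0.0413.

Request:
nudge_tcp --pt "0 -0.0044 0 0 0 0 0.01" --pt "0 -0.0044 0.0125 0 0 0 0.01" --pt "0 -0.0044 0.0225 0 0 0 0.01" --pt "0 -0.0044 0.0313 0 0 0 0.01" --pt "0 -0.0044 0.0375 0 0 0 0.01" --pt "0 -0.0044 0.04 0 0 0 0.01" --pt "0 -0.0044 0.0413 0 0 0 0.01" --pt "0 -0.0044 0.0419 0 0 0 0.01" --pt "0 -0.0044 0.0419 0 0 0 0.01" --grip_n 25

```text
t: 6.82
tcp_pos: [0.4945, -0.1013, 0.1044]
orientation: [0.381, 0.924, 0.0, 0.0]
force: [-1.1, 0.3, -0.7]
finger_gap: 0.0202
gripper_force: 25.0
```

```bash
python3 v.py .495 -.1007
```

```text
yaw y 45.15081443276282
delta tool [0.0001 0.0007 0.    ]
```

Converted, 0.001 m is 0.0013, 0.0005 m is 0.0006.

Request:
nudge_tcp --pt "0 0 0.0006 0 0 0 0.01" --pt "0 0 0.0013 0 0 0 0.01" --pt "0 0 0.0013 0 0 0 0.01" --grip_n 25

```text
t: 7.07
tcp_pos: [0.495, -0.1013, 0.104]
orientation: [0.381, 0.924, 0.0, 0.001]
force: [-1.0, 0.9, 4.3]
finger_gap: 0.0199
gripper_force: 25.0
```

Request:
nudge_tcp --pt "0 0 0 0 0 0 0.03" --pt "0 0 0 0 0 0 0.05" --pt "0 0 0 0 0 0 0.05" --pt "0 0 0 0 0 0 0.05" --pt "0 0 -0.025 0 0 0 0.05" --pt "0 0 -0.0625 0 0 0 0.05" --pt "0 0 -0.1125 0 0 0 0.05" --pt "0 0 -0.1625 0 0 0 0.05" --pt "0 0 -0.1625 0 0 0 0.05" --pt "0 0 -0.1625 0 0 0 0.05"

```text
t: 7.9
tcp_pos: [0.4955, -0.1017, 0.2353]
orientation: [0.381, 0.924, 0.0, 0.003]
force: [-0.2, -0.4, -0.9]
finger_gap: 0.0497
gripper_force: 0.0
```

```bash
python3 v.py .4478 .303 
python3 - <<'E'
from h import *
cv2.imwrite('pics/p3.png',np.hstack([cv2.resize(cam('side')['frame'][150:270,255:375,::-1],None,fx=3.3,fy=3.3),cv2.resize(cam('top')['frame'][145:265,280:400,::-1],None,fx=3.3,fy=3.3)]))
E
```

```text
yaw y 45.15327366450397
delta tool [ 0.3192  0.2533 -0.001 ]
```

View pics/p3.png

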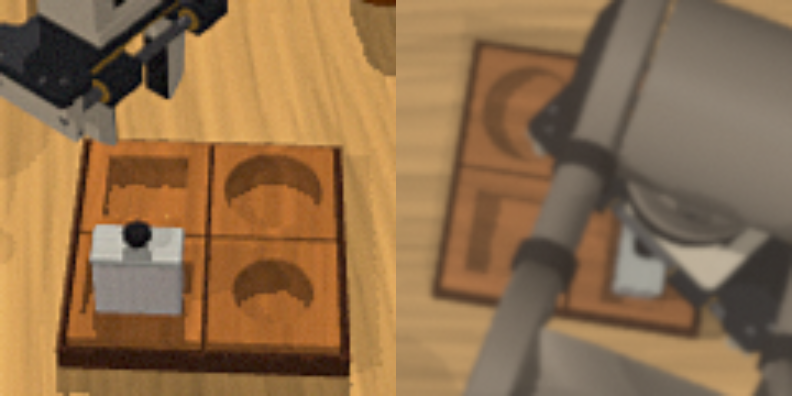

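The oblong stands upright in its recess (side crop (137,270)). Next is big_round.

Converted, 0.245 m is 0.3063, 0.234 m is 0.2925, -0.787 rad is -0.501.

Request:
nudge_tcp --pt "0.03 0.0238 0 0 0 -0.0637 0.05" --pt "0.0675 0.0538 0 0 0 -0.1273 0.05" --pt "0.105 0.0838 0 0 0 -0.191 0.05" --pt "0.1425 0.1125 0 0 0 -0.2546 0.05" --pt "0.18 0.1425 0 0 0 -0.3183 0.05" --pt "0.2175 0.1725 0 0 0 -0.382 0.05" --pt "0.255 0.2025 0 0 0 -0.4456 0.05" --pt "0.2925 0.2325 0 0 0 -0.501 0.05" --pt "0.3063 0.2438 0 0 0 -0.501 0.05" --pt "0.3063 0.2438 0 0 0 -0.501 0.05"

```text
t: 8.83
tcp_pos: [0.4567, 0.2126, 0.2311]
orientation: [-0.004, 1.0, -0.0, -0.002]
force: [0.1, -0.6, -0.9]
finger_gap: 0.05
gripper_force: 0.0
```

```bash
python3 v.py .4478 .303
```

```text
yaw y 90.4931729010338
delta tool [0.0081 0.0905 0.    ]
```

Converted, 0.11 m is 0.1375, 0.1 m is 0.125.

Request:
nudge_tcp --pt "0.005 0.0375 0 0 0 0 0.05" --pt "0.0075 0.075 0 0 0 0 0.05" --pt "0.0106 0.1063 0.0125 0 0 0 0.05" --pt "0.0106 0.1131 0.05 0 0 0 0.05" --pt "0.0106 0.1131 0.0938 0 0 0 0.05" --pt "0.0106 0.1131 0.125 0 0 0 0.05" --pt "0.0106 0.1131 0.1375 0 0 0 0.05" --pt "0.0106 0.1131 0.1375 0 0 0 0.05" --pt "0.0106 0.1131 0.1375 0 0 0 0.05"

```text
t: 9.58
tcp_pos: [0.4497, 0.2996, 0.1232]
orientation: [-0.002, 1.0, -0.0, -0.0]
force: [-0.0, 0.4, -0.3]
finger_gap: 0.0501
gripper_force: 0.0
```

```bash
python3 v.py .4478 .303
```

```text
yaw y 90.18212032774352
delta tool [ 0.0019  0.0034 -0.    ]
```

Converted, 0.0305 m is 0.0381, 0.025 m is 0.0313.

Request:
nudge_tcp --pt "0.0025 0.0038 0 0 0 0 0.05" --pt "0.0025 0.0038 0.0188 0 0 0 0.05" --pt "0.0025 0.0038 0.0313 0 0 0 0.05" --pt "0.0025 0.0038 0.0381 0 0 0 0.05" --pt "0.0025 0.0038 0.0381 0 0 0 0.05" --pt "0.0025 0.0038 0.0381 0 0 0 0.05" --grip_n 25

```text
t: 10.08
tcp_pos: [0.4475, 0.3033, 0.093]
orientation: [-0.002, 1.0, 0.0, 0.0]
force: [0.3, 0.4, -0.2]
finger_gap: 0.0499
gripper_force: 0.0
```

Request:
nudge_tcp --pt "0 0 0 0 0 0 0.01" --pt "0 0 0 0 0 0 0.01" --pt "0 0 0 0 0 0 0.01" --pt "0 0 0 0 0 0 0.01" --pt "0 0 0 0 0 0 0.01" --pt "0 0 0 0 0 0 0.01" --pt "0 0 0 0 0 0 0.01" --grip_n 25

```text
t: 10.67
tcp_pos: [0.4475, 0.3032, 0.0929]
orientation: [-0.002, 1.0, -0.0, 0.0]
force: [-1.1, -0.7, 1.3]
finger_gap: 0.0197
gripper_force: 25.0
```

Request:
nudge_tcp --pt "0 0 -0.0125 0 0 0 0.01" --pt "0 0 -0.0375 0 0 0 0.01" --pt "0 0 -0.075 0 0 0 0.01" --pt "0 0 -0.1125 0 0 0 0.01" --pt "0 0 -0.15 0 0 0 0.01" --pt "0 0 -0.1625 0 0 0 0.01" --pt "0 0 -0.1625 0 0 0 0.01" --pt "0 0 -0.1625 0 0 0 0.01" --grip_n 25

```text
t: 11.33
tcp_pos: [0.4469, 0.3031, 0.2221]
orientation: [-0.002, 1.0, -0.0, -0.0]
force: [-0.5, -0.3, -2.5]
finger_gap: 0.0201
gripper_force: 25.0
```

```bash
python3 v.py .6118 -.0114
```

```text
yaw y 90.24177001125909
delta tool [-0.1635 -0.3152 -0.    ]
```

Request:
nudge_tcp --pt "-0.0125 -0.025 0 0 0 0 0.01" --pt "-0.0325 -0.0625 0 0 0 0 0.01" --pt "-0.0525 -0.1013 0 0 0 0 0.01" --pt "-0.0725 -0.14 0 0 0 0 0.01" --pt "-0.0925 -0.1788 0 0 0 0 0.01" --pt "-0.1125 -0.2175 0 0 0 0 0.01" --pt "-0.1325 -0.2563 0 0 0 0 0.01" --pt "-0.1525 -0.2938 0 0 0 0 0.01" --pt "-0.1675 -0.3225 0 0 0 0 0.01" --pt "-0.175 -0.3375 0 0 0 0 0.01" --grip_n 25

```text
t: 12.17
tcp_pos: [0.5886, 0.0308, 0.2197]
orientation: [-0.001, 1.0, -0.0, -0.002]
force: [-0.8, 0.5, -2.3]
finger_gap: 0.0198
gripper_force: 25.0
```

Request:
nudge_tcp --pt "-0.015 -0.0288 0 0 0 0 0.01" --pt "-0.0256 -0.05 0 0 0 0 0.01" --pt "-0.0294 -0.0563 0 0 0 0 0.01" --pt "-0.0294 -0.0563 0.025 0 0 0 0.01" --pt "-0.0294 -0.0563 0.0625 0 0 0 0.01" --pt "-0.0294 -0.0563 0.0938 0 0 0 0.01" --pt "-0.0294 -0.0563 0.1063 0 0 0 0.01" --pt "-0.0294 -0.0563 0.1063 0 0 0 0.01" --pt "-0.0294 -0.0563 0.1063 0 0 0 0.01" --grip_n 25

```text
t: 12.92
tcp_pos: [0.612, -0.0104, 0.1375]
orientation: [-0.002, 1.0, 0.0, -0.001]
force: [0.7, 0.2, -1.3]
finger_gap: 0.02
gripper_force: 25.0
```

```bash
python3 v.py .6118 -.0114 p4
```

```text
yaw y 90.27422375310506
delta tool [ 0.0002 -0.001  -0.    ]
```

View pics/p4.png

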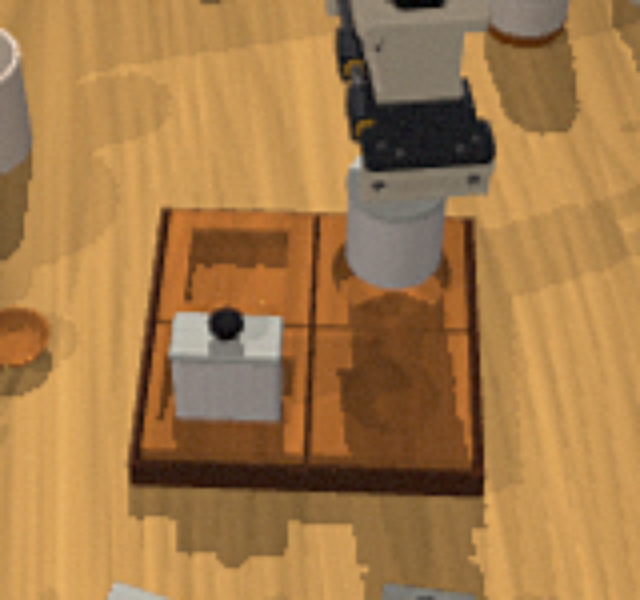

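The big round is above its recess (side crop (395,240)), with the recess edges showing evenly on both sides. I lower, release and retreat.

Converted, 0.0342 m is 0.0428, -0.001 m is -0.0013.

Request:
nudge_tcp --pt "0 -0.0013 0.0125 0 0 0 0.01" --pt "0 -0.0013 0.0225 0 0 0 0.01" --pt "0 -0.0013 0.0313 0 0 0 0.01" --pt "0 -0.0013 0.0375 0 0 0 0.01" --pt "0 -0.0013 0.04 0 0 0 0.01" --pt "0 -0.0013 0.0419 0 0 0 0.01" --pt "0 -0.0013 0.0428 0 0 0 0.01" --pt "0 -0.0013 0.0428 0 0 0 0.01" --grip_n 25

```text
t: 13.63
tcp_pos: [0.6125, -0.0121, 0.1044]
orientation: [-0.002, 1.0, -0.0, 0.001]
force: [-1.9, 0.1, 2.1]
finger_gap: 0.0199
gripper_force: 25.0
```

Converted, -0.13 m is -0.1625, -0.09 m is -0.1125.

Request:
nudge_tcp --pt "0 0 0 0 0 0 0.03" --pt "0 0 0 0 0 0 0.05" --pt "0 0 0 0 0 0 0.05" --pt "0 0 0 0 0 0 0.05" --pt "0 0 -0.025 0 0 0 0.05" --pt "0 0 -0.0625 0 0 0 0.05" --pt "0 0 -0.1125 0 0 0 0.05" --pt "0 0 -0.1625 0 0 0 0.05" --pt "0 0 -0.1625 0 0 0 0.05" --pt "0 0 -0.1625 0 0 0 0.05"

```text
t: 14.47
tcp_pos: [0.6134, -0.0122, 0.2364]
orientation: [-0.002, 1.0, -0.0, 0.003]
force: [-0.4, -0.3, -0.2]
finger_gap: 0.0503
gripper_force: 0.0
```

```bash
python3 v.py .589 -.3045
```

```text
yaw y 90.24545026370635
delta tool [ 2.570e-02 -2.922e-01  1.000e-04]
```

Converted, -0.2922 m is -0.3653, -0.288 m is -0.36.

Request:
nudge_tcp --pt "0.0038 -0.0375 0 0 0 0 0.05" --pt "0.0075 -0.0813 0 0 0 0 0.05" --pt "0.0113 -0.125 0 0 0 0 0.05" --pt "0.015 -0.1688 0 0 0 0 0.05" --pt "0.0188 -0.2125 0 0 0 0 0.05" --pt "0.0225 -0.2563 0 0 0 0 0.05" --pt "0.0263 -0.3 0 0 0 0 0.05" --pt "0.03 -0.3375 0 0 0 0 0.05" --pt "0.0321 -0.36 0 0 0 0 0.05" --pt "0.0321 -0.3653 0 0 0 0 0.05"

```text
t: 15.3
tcp_pos: [0.5865, -0.3073, 0.2315]
orientation: [-0.0, 1.0, 0.0, -0.001]
force: [-0.0, 0.6, 0.4]
finger_gap: 0.0501
gripper_force: 0.0
```

Request:
nudge_tcp --pt "0 0 0 0 0 0 0.05" --pt "0 0 0.0375 0 0 0 0.05" --pt "0 0 0.0875 0 0 0 0.05" --pt "0 0 0.125 0 0 0 0.05" --pt "0 0 0.1413 0 0 0 0.05" --pt "0 0 0.1413 0 0 0 0.05" --pt "0 0 0.1413 0 0 0 0.05"

```text
t: 15.88
tcp_pos: [0.5881, -0.3024, 0.1202]
orientation: [-0.003, 1.0, 0.001, -0.0]
force: [0.7, -0.2, -0.2]
finger_gap: 0.0501
gripper_force: 0.0
```

```bash
python3 v.py .5885 -.3045
python3 - <<'E'
from h import *
cv2.imwrite('pics/g5.png',cv2.resize(cam('side')['frame'][200:350,260:420,::-1],None,fx=4,fy=4))
E
```

```text
yaw y 90.35688438416351
delta tool [-0.0003 -0.0021 -0.    ]
```

View pics/g5.png

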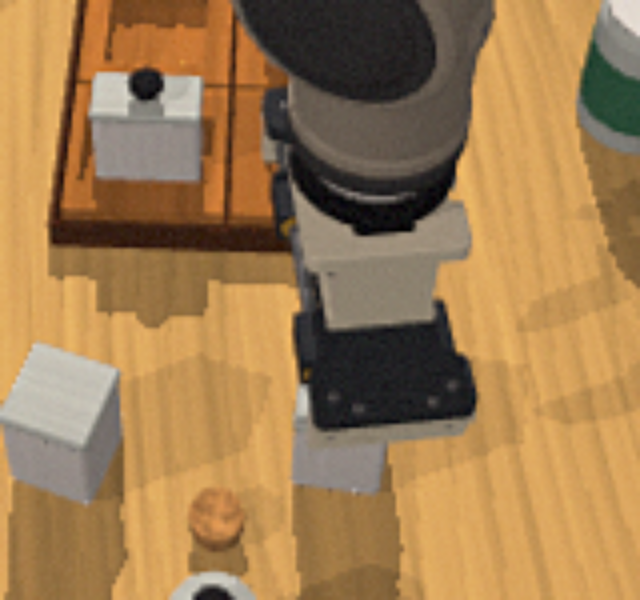

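The gripper hides the knob and the square is right beneath it (side crop (340,450)). Measurement agrees to 2 mm, so I grasp.

Converted, 0.0273 m is 0.0341, -0.002 m is -0.0025.

Request:
nudge_tcp --pt "0 -0.0025 0 0 0 0 0.05" --pt "0 -0.0025 0.015 0 0 0 0.05" --pt "0 -0.0025 0.0275 0 0 0 0.05" --pt "0 -0.0025 0.0341 0 0 0 0.05" --pt "0 -0.0025 0.0341 0 0 0 0.05" --pt "0 -0.0025 0.0341 0 0 0 0.05" --grip_n 25

```text
t: 16.43
tcp_pos: [0.5874, -0.3062, 0.0924]
orientation: [-0.002, 1.0, 0.0, -0.001]
force: [-0.1, 0.3, 0.9]
finger_gap: 0.0502
gripper_force: 0.0
```

Request:
nudge_tcp --pt "0 0 0 0 0 0 0.01" --pt "0 0 0 0 0 0 0.01" --pt "0 0 0 0 0 0 0.01" --pt "0 0 0 0 0 0 0.01" --pt "0 0 0 0 0 0 0.01" --pt "0 0 0 0 0 0 0.01" --pt "0 0 0 0 0 0 0.01" --grip_n 25

```text
t: 17.02
tcp_pos: [0.5878, -0.3063, 0.0934]
orientation: [-0.002, 1.0, 0.0, 0.0]
force: [-0.3, 1.3, 1.6]
finger_gap: 0.0199
gripper_force: 25.0
```

Request:
nudge_tcp --pt "0 0 -0.0125 0 0 0 0.01" --pt "0 0 -0.0375 0 0 0 0.01" --pt "0 0 -0.075 0 0 0 0.01" --pt "0 0 -0.1125 0 0 0 0.01" --pt "0 0 -0.15 0 0 0 0.01" --pt "0 0 -0.175 0 0 0 0.01" --pt "0 0 -0.175 0 0 0 0.01" --pt "0 0 -0.175 0 0 0 0.01" --grip_n 25

```text
t: 17.68
tcp_pos: [0.588, -0.3066, 0.2344]
orientation: [-0.002, 1.0, -0.001, 0.001]
force: [0.1, -0.6, -2.8]
finger_gap: 0.0197
gripper_force: 25.0
```

```bash
python3 v.py .5088 .0024
```

```text
yaw y 90.24059911815097
delta tool [ 0.0779  0.3093 -0.0006]
```

Converted, 0.28 m is 0.35, 0.26 m is 0.325, -0.108 rad is -0.0688.

Request:
nudge_tcp --pt "0.0063 0.025 0 0 0 0 0.01" --pt "0.0158 0.0625 0 0 0 -0.0191 0.01" --pt "0.025 0.1 0 0 0 -0.0382 0.01" --pt "0.035 0.1375 0 0 0 -0.0573 0.01" --pt "0.0438 0.175 0 0 0 -0.0688 0.01" --pt "0.0538 0.2125 0 0 0 -0.0688 0.01" --pt "0.0625 0.25 0 0 0 -0.0688 0.01" --pt "0.0725 0.2875 0 0 0 -0.0688 0.01" --pt "0.0819 0.325 0 0 0 -0.0688 0.01" --pt "0.0875 0.35 0 0 0 -0.0688 0.01" --grip_n 25

```text
t: 18.52
tcp_pos: [0.5144, -0.0241, 0.2312]
orientation: [-0.057, 0.998, 0.001, -0.002]
force: [-0.2, -0.1, -2.2]
finger_gap: 0.02
gripper_force: 25.0
```

Request:
nudge_tcp --pt "0.0063 0.025 0 0 0 0 0.01" --pt "0.0063 0.0375 0 0 0 0 0.01" --pt "0.0063 0.0375 0 0 0 0 0.01" --pt "0.0063 0.0375 0.025 0 0 0 0.01" --pt "0.0063 0.0375 0.0625 0 0 0 0.01" --pt "0.0063 0.0375 0.1 0 0 0 0.01" --pt "0.0063 0.0375 0.1188 0 0 0 0.01" --pt "0.0063 0.0375 0.1188 0 0 0 0.01" --pt "0.0063 0.0375 0.1188 0 0 0 0.01" --grip_n 25

```text
t: 19.27
tcp_pos: [0.5081, 0.0017, 0.1374]
orientation: [-0.056, 0.998, 0.0, -0.001]
force: [0.7, -0.1, -1.0]
finger_gap: 0.0199
gripper_force: 25.0
```

```bash
python3 v.py .5088 .0024 p5
python3 - <<'E'
from h import *
S=cam('side');cv2.imwrite('pics/p5.png',cv2.resize(S['frame'][140:290,240:400,::-1],None,fx=4,fy=4))
# bottom edge of held square: gray mask between caddy colours; report lower contour line angle in world
x,y,w,h=268,170,60,60
g=cv2.resize(S['frame'][y:y+h,x:x+w],None,fx=4,fy=4,interpolation=cv2.INTER_CUBIC)
d=g[:,:,0].astype(int)-g[:,:,2];m=((abs(d)<25)&(g.max(2)>110)).astype(np.uint8)
n,l,st,ce=cv2.connectedComponentsWithStats(m);print([ (list(s),c.round(1).tolist()) for s,c in zip(st[1:],ce[1:]) if s[4]>300])
E
```

```text
yaw y 96.3775487598442
delta tool [-0.0008  0.0006 -0.    ]
[([np.int32(81), np.int32(34), np.int32(130), np.int32(122), np.int32(6304)], [125.0, 110.5]), ([np.int32(233), np.int32(85), np.int32(7), np.int32(95), np.int32(586)], [236.3, 133.6]), ([np.int32(57), np.int32(194), np.int32(113), np.int32(46), np.int32(3285)], [107.3, 221.8])]
```

Converted, 0.0325 m is 0.0406, 0.032 m is 0.04.

Request:
nudge_tcp --pt "0 0 0.0125 0 0 0 0.01" --pt "0 0 0.0225 0 0 0 0.01" --pt "0 0 0.0313 0 0 0 0.01" --pt "0 0 0.0363 0 0 0 0.01" --pt "0 0 0.0388 0 0 0 0.01" --pt "0 0 0.04 0 0 0 0.01" --pt "0 0 0.0406 0 0 0 0.01" --pt "0 0 0.0406 0 0 0 0.01" --grip_n 25

```text
t: 20.03
tcp_pos: [0.5084, 0.0026, 0.1058]
orientation: [-0.056, 0.998, -0.0, 0.0]
force: [-0.1, -0.1, -1.0]
finger_gap: 0.0198
gripper_force: 25.0
```

Request:
nudge_tcp --pt "0 0 0.001 0 0 0 0.01" --pt "0 0 0.0018 0 0 0 0.01" --pt "0 0 0.0018 0 0 0 0.01" --grip_n 25

```text
t: 20.28
tcp_pos: [0.5084, 0.0026, 0.1044]
orientation: [-0.056, 0.998, 0.0, 0.0]
force: [0.2, -0.3, -2.1]
finger_gap: 0.0198
gripper_force: 25.0
```

Converted, 0.0008 m is 0.001, 0.0005 m is 0.0006.

Request:
nudge_tcp --pt "0 0 0.0006 0 0 0 0.01" --pt "0 0 0.001 0 0 0 0.01" --pt "0 0 0.001 0 0 0 0.01" --grip_n 25

```text
t: 20.53
tcp_pos: [0.5086, 0.0028, 0.1043]
orientation: [-0.056, 0.998, 0.0, 0.001]
force: [-0.6, 1.6, 5.5]
finger_gap: 0.0199
gripper_force: 25.0
```

Request:
nudge_tcp --pt "0 0 0.0005 0 0 0 0.01" --pt "0 0 0.0005 0 0 0 0.01" --grip_n 25

```text
t: 20.7
tcp_pos: [0.5087, 0.0028, 0.1042]
orientation: [-0.056, 0.998, 0.0, 0.001]
force: [-1.9, 0.9, 8.0]
finger_gap: 0.02
gripper_force: 25.0
```

Converted, -0.13 m is -0.1625, -0.09 m is -0.1125, 0.108 rad is 0.0688.

Request:
nudge_tcp --pt "0 0 0 0 0 0 0.03" --pt "0 0 0 0 0 0 0.05" --pt "0 0 0 0 0 0 0.05" --pt "0 0 0 0 0 0 0.05" --pt "0 0 -0.025 0 0 0 0.05" --pt "0 0 -0.0625 0 0 0 0.05" --pt "0 0 -0.1125 0 0 0 0.05" --pt "0 0 -0.1625 0 0 0 0.05" --pt "0 0 -0.1625 0 0 0.0688 0.05" --pt "0 0 -0.1625 0 0 0.0688 0.05"

```text
t: 21.53
tcp_pos: [0.5093, 0.0024, 0.2353]
orientation: [-0.0, 1.0, -0.0, 0.003]
force: [-0.8, 0.2, -0.6]
finger_gap: 0.0498
gripper_force: 0.0
```

```bash
python3 v.py .5045 -.422
```

```text
yaw y 90.0196098123883
delta tool [ 4.900e-03 -4.244e-01  3.000e-04]
```

The manual's scale: shifts go in shares of 0.8 m and turns go in shares of pi/2 rad. Converting my numbers, -0.324 m is -0.405, -0.31 m is -0.3875.

Request:
nudge_tcp --pt "0 -0.0375 0 0 0 0 0.05" --pt "0 -0.0825 0 0 0 0 0.05" --pt "0 -0.1275 0 0 0 0 0.05" --pt "0 -0.1725 0 0 0 0 0.05" --pt "0 -0.2175 0 0 0 0 0.05" --pt "0.0025 -0.2625 0 0 0 0 0.05" --pt "0.0038 -0.3075 0 0 0 0 0.05" --pt "0.005 -0.3525 0 0 0 0 0.05" --pt "0.0061 -0.3875 0 0 0 0 0.05" --pt "0.0061 -0.405 0 0 0 0 0.05"

```text
t: 22.37
tcp_pos: [0.5033, -0.3245, 0.2307]
orientation: [-0.002, 1.0, 0.001, -0.001]
force: [-0.1, 0.2, -0.9]
finger_gap: 0.0497
gripper_force: 0.0
```

Request:
nudge_tcp --pt "0 -0.0375 0 0 0 0 0.05" --pt "0 -0.0825 0 0 0 0 0.05" --pt "0 -0.1125 0 0 0 0 0.05" --pt "0 -0.125 0.0125 0 0 0 0.05" --pt "0 -0.125 0.05 0 0 0 0.05" --pt "0 -0.125 0.1 0 0 0 0.05" --pt "0 -0.125 0.1313 0 0 0 0.05" --pt "0 -0.125 0.14 0 0 0 0.05" --pt "0 -0.125 0.14 0 0 0 0.05" --pt "0 -0.125 0.14 0 0 0 0.05"

```text
t: 23.2
tcp_pos: [0.5057, -0.421, 0.1216]
orientation: [-0.003, 1.0, 0.0, 0.0]
force: [0.3, 0.2, -0.2]
finger_gap: 0.05
gripper_force: 0.0
```

```bash
python3 v.py .5045 -.422
```

```text
yaw y 90.31689308732786
delta tool [ 0.0012 -0.001  -0.    ]
```

Converted, 0.0285 m is 0.0356, 0.022 m is 0.0275.

Request:
nudge_tcp --pt "0.0013 -0.0013 0 0 0 0 0.05" --pt "0.0013 -0.0013 0.015 0 0 0 0.05" --pt "0.0013 -0.0013 0.0275 0 0 0 0.05" --pt "0.0013 -0.0013 0.0356 0 0 0 0.05" --pt "0.0013 -0.0013 0.0356 0 0 0 0.05" --pt "0.0013 -0.0013 0.0356 0 0 0 0.05" --grip_n 25

```text
t: 23.7
tcp_pos: [0.5039, -0.4222, 0.0919]
orientation: [-0.002, 1.0, 0.001, -0.0]
force: [-0.7, -0.5, 0.3]
finger_gap: 0.0502
gripper_force: 0.0
```

Request:
nudge_tcp --pt "0 0 0 0 0 0 0.01" --pt "0 0 0 0 0 0 0.01" --pt "0 0 0 0 0 0 0.01" --pt "0 0 0 0 0 0 0.01" --pt "0 0 0 0 0 0 0.01" --pt "0 0 0 0 0 0 0.01" --pt "0 0 0 0 0 0 0.01" --grip_n 25

```text
t: 24.28
tcp_pos: [0.5042, -0.4226, 0.0928]
orientation: [-0.002, 1.0, -0.0, 0.0]
force: [-0.4, 0.2, 0.9]
finger_gap: 0.0202
gripper_force: 25.0
```

Request:
nudge_tcp --pt "0 0 -0.0125 0 0 0 0.01" --pt "0 0 -0.0375 0 0 0 0.01" --pt "0 0 -0.075 0 0 0 0.01" --pt "0 0 -0.1125 0 0 0 0.01" --pt "0 0 -0.15 0 0 0 0.01" --pt "0 0 -0.175 0 0 0 0.01" --pt "0 0 -0.175 0 0 0 0.01" --pt "0 0 -0.175 0 0 0 0.01" --grip_n 25

```text
t: 24.95
tcp_pos: [0.5043, -0.4224, 0.2332]
orientation: [-0.002, 1.0, -0.0, 0.001]
force: [0.1, 0.2, -2.8]
finger_gap: 0.0202
gripper_force: 25.0
```

```bash
python3 v.py .598 -.1144
```

```text
yaw y 90.24445923738695
delta tool [-9.510e-02  3.076e-01 -2.000e-04]
```

Converted, 0.275 m is 0.3438, -0.085 m is -0.1063.

Request:
nudge_tcp --pt "-0.0075 0.025 0 0 0 0 0.01" --pt "-0.0194 0.0625 0 0 0 0 0.01" --pt "-0.0313 0.1 0 0 0 0 0.01" --pt "-0.0425 0.1375 0 0 0 0 0.01" --pt "-0.0538 0.175 0 0 0 0 0.01" --pt "-0.0663 0.2125 0 0 0 0 0.01" --pt "-0.0775 0.25 0 0 0 0 0.01" --pt "-0.0888 0.2875 0 0 0 0 0.01" --pt "-0.1 0.325 0 0 0 0 0.01" --pt "-0.1063 0.3438 0 0 0 0 0.01" --grip_n 25

```text
t: 25.78
tcp_pos: [0.5874, -0.143, 0.2298]
orientation: [-0.003, 1.0, 0.002, -0.002]
force: [-0.8, -0.6, -3.2]
finger_gap: 0.0198
gripper_force: 25.0
```

Request:
nudge_tcp --pt "-0.0088 0.0275 0 0 0 0 0.01" --pt "-0.0125 0.0406 0 0 0 0 0.01" --pt "-0.0125 0.0406 0 0 0 0 0.01" --pt "-0.0125 0.0406 0.025 0 0 0 0.01" --pt "-0.0125 0.0406 0.0625 0 0 0 0.01" --pt "-0.0125 0.0406 0.1 0 0 0 0.01" --pt "-0.0125 0.0406 0.1188 0 0 0 0.01" --pt "-0.0125 0.0406 0.1188 0 0 0 0.01" --pt "-0.0125 0.0406 0.1188 0 0 0 0.01" --grip_n 25

```text
t: 26.53
tcp_pos: [0.5969, -0.1154, 0.1364]
orientation: [-0.002, 1.0, 0.0, -0.002]
force: [1.0, -0.3, -2.0]
finger_gap: 0.0198
gripper_force: 25.0
```

```bash
python3 v.py .598 -.1144
```

```text
yaw y 90.18787240849691
delta tool [-0.0011  0.001  -0.    ]
```

Converted, 0.0325 m is 0.0406, 0.0315 m is 0.0394.

Request:
nudge_tcp --pt "-0.0013 0.0013 0.0125 0 0 0 0.01" --pt "-0.0013 0.0013 0.0225 0 0 0 0.01" --pt "-0.0013 0.0013 0.0313 0 0 0 0.01" --pt "-0.0013 0.0013 0.035 0 0 0 0.01" --pt "-0.0013 0.0013 0.0375 0 0 0 0.01" --pt "-0.0013 0.0013 0.0394 0 0 0 0.01" --pt "-0.0013 0.0013 0.0406 0 0 0 0.01" --pt "-0.0013 0.0013 0.0406 0 0 0 0.01" --grip_n 25

```text
t: 27.2
tcp_pos: [0.5989, -0.1135, 0.1052]
orientation: [-0.002, 1.0, -0.0, 0.0]
force: [1.1, -0.1, -3.6]
finger_gap: 0.02
gripper_force: 25.0
```

Request:
nudge_tcp --pt "0 0 0.0006 0 0 0 0.01" --pt "0 0 0.0011 0 0 0 0.01" --pt "0 0 0.0011 0 0 0 0.01" --grip_n 25

```text
t: 27.45
tcp_pos: [0.5989, -0.1135, 0.1043]
orientation: [-0.002, 1.0, 0.0, 0.0]
force: [0.3, -0.3, -2.4]
finger_gap: 0.02
gripper_force: 25.0
```

Converted, 0.0008 m is 0.001, 0.0005 m is 0.0006.

Request:
nudge_tcp --pt "0 0 0.0006 0 0 0 0.01" --pt "0 0 0.001 0 0 0 0.01" --pt "0 0 0.001 0 0 0 0.01" --grip_n 25

```text
t: 27.7
tcp_pos: [0.599, -0.1137, 0.1038]
orientation: [-0.002, 1.0, -0.0, 0.0]
force: [0.3, -1.2, 0.6]
finger_gap: 0.0195
gripper_force: 25.0
```

Contact at the expected height. Next I release, raise and clear the view.

Converted, -0.15 m is -0.1875, -0.13 m is -0.1625.

Request:
nudge_tcp --pt "0 0 0.0004 0 0 0 0.03" --pt "0 0 0.0004 0 0 0 0.05" --pt "0 0 0 0 0 0 0.05" --pt "0 0 0 0 0 0 0.05" --pt "0 0 -0.025 0 0 0 0.05" --pt "0 0 -0.0625 0 0 0 0.05" --pt "0 0 -0.1125 0 0 0 0.05" --pt "0 0 -0.1625 0 0 0 0.05" --pt "0 0 -0.1875 0 0 0 0.05" --pt "0 0 -0.1875 0 0 0 0.05"

```text
t: 28.53
tcp_pos: [0.6009, -0.1141, 0.2597]
orientation: [-0.002, 1.0, -0.002, 0.005]
force: [1.1, -0.5, 1.0]
finger_gap: 0.0498
gripper_force: 0.0
```

Request:
nudge_tcp --pt "0.0125 -0.0438 0 0 0 0 0.05" --pt "0.025 -0.0875 0 0 0 0 0.05" --pt "0.0375 -0.1313 0 0 0 0 0.05" --pt "0.05 -0.175 0 0 0 0 0.05" --pt "0.0625 -0.2188 0 0 0 0 0.05" --pt "0.075 -0.2625 0 0 0 0 0.05" --pt "0.0875 -0.3063 0 0 0 0 0.05" --pt "0.1 -0.35 0 0 0 0 0.05" --pt "0.1 -0.3875 0 0 0 0 0.05" --pt "0.1 -0.3875 0 0 0 0 0.05"

```text
t: 29.37
tcp_pos: [0.5179, -0.4294, 0.2512]
orientation: [0.001, 1.0, -0.0, -0.001]
force: [0.6, -0.1, 0.2]
finger_gap: 0.05
gripper_force: 0.0
```

```bash
python3 - <<'E'
from h import *
S=cam('side')['frame'];T=cam('top')['frame']
a=np.hstack([cv2.resize(S[150:270,255:375,::-1],None,fx=3.3,fy=3.3),cv2.resize(T[145:265,280:400,::-1],None,fx=3.3,fy=3.3)])
b=cv2.resize(T[100:300,130:530,::-1],(396,198));c=cv2.resize(S[:,100:540,::-1],(396,360))[80:278]
cv2.imwrite('pics/f.png',np.vstack([a,np.hstack([c,b])]))
E
```

```text
(no output)
```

View pics/f.png

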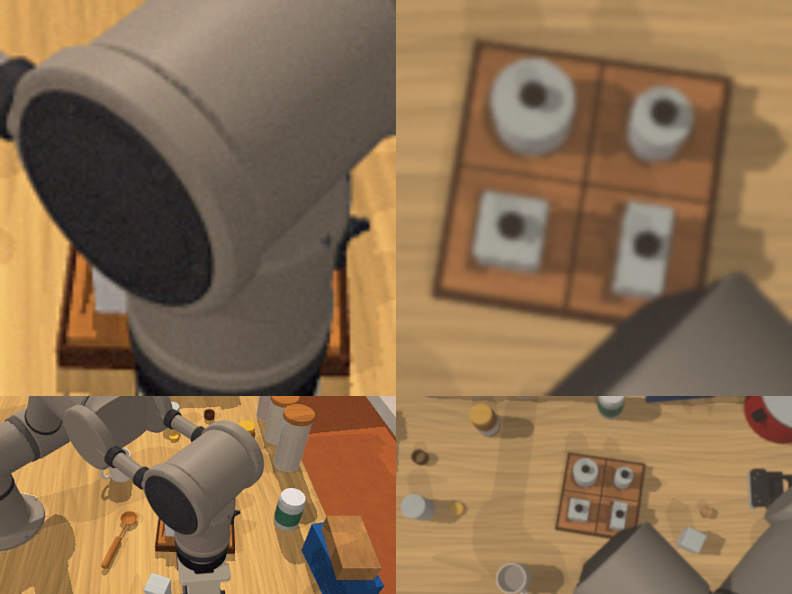

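The top view shows all four canisters upright in their matching recesses, with knobs at crop (533,95), (665,113), (513,225) and (647,244). The look-alikes are still standing. One numeric check of the seating, then I hand in.

```bash
python3 - <<'E'
from h import *
T=cam('top')
for n,p,w in [('big',(533,95),(611.8,-11.4)),('small',(665,113),(598,-114.4)),('square',(513,225),(508.8,2.4)),('oblong',(647,244),(495,-100.7))]:
    print(n,(ray(T,(p[0]-396)/3.3+280,p[1]/3.3+145,.097)*1000)[:2].round(1),w)
f=T['frame']
for n,(x,y,w,h) in dict(plain_round=(134,196,38,32),plain_square=(411,229,36,33)).items():
    g=cv2.resize(f[y:y+h,x:x+w],None,fx=8,fy=8,interpolation=cv2.INTER_CUBIC);d=g[:,:,0].astype(int)-g[:,:,2]
    m=((d<32)&(g.max(2)>138)).astype(np.uint8);cs,_=cv2.findContours(m,0,1);c=cv2.convexHull(max(cs,key=cv2.contourArea))
    W=np.array([ray(T,(q[0][0]+.5)/8-.5+x,(q[0][1]+.5)/8-.5+y,.072)[:2] for q in c],np.float32)*1000
    print(n,cv2.minAreaRect(W)[0])
E
```

```text
big [610.  -14.1] (611.8, -11.4)
small [ 597.3 -116.3] (598, -114.4)
square [ 5.079e+02 -5.000e-01] (508.8, 2.4)
oblong [ 495.  -102.7] (495, -100.7)
plain_round (510.53851318359375, 439.1776428222656)
plain_square (433.8726806640625, -287.27484130859375)
```

```bash
python3 -c "
from plant import *
print(job_done())"
```

```text
the job is handed in; nothing more can be done
None
```

I set all four knobbed canisters down upright in their matching recesses, left the two flat-lidded look-alikes where they stood, and handed the job in at about 30 s of robot time; the hand-in returned no verdict.

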